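# Size a ring mould in the kitchen's slide gauge

### The arm

A 6-joint arm with a two-finger parallel gripper is mounted at the origin on the work surface. World frame = base frame: x ahead of the robot, y to its left, z up, the work surface at z = 0. Lengths are in m, angles in rad, forces in N, time in s.
With the tool pointing down it reaches from about 0.275 to 0.825 m from the base axis. Payload 4.9 kg.
Tool frame: the origin (TCP) lies midway between the tips of the shut fingers; the grasp point (between the pads) lies 19 mm behind it (bot.grip_depth is the distance from the TCP to the grasp point, in m); y points along the fingers, x is the direction in which the jaws open and shut, and the axes are right-handed (so a half turn about y gives the same grasp; the last joint's range is limited). The gripper opens to 85 mm and grips with 20 to 120 N. Pads are 22 mm wide; open, the fingers measure 114 mm over their backs; the gripper's body (76 mm by 85 mm) begins 54 mm behind the grasp point. The pads swing forward as they close: fully open they stand 13 mm farther back than shut.
Start: joints at [1.196, 0.326, -0.193, 1.052, 0, 1.437], TCP at [0.131, 0.534, 0.231] pointing down, gripper open.
Joint ranges: [-2.65, 2.65], [-0.97, 1.79], [-1.3, 1.35], [-1.93, 2.1], [-1.47, 1.37], [-3.14, 3.14]. Speed limits (rad/s): [2.57, 2.57, 3.14, 3.14, 3.14, 3.14].

### API

Orientations are given as a unit quaternion [w, x, y, z].
In Python, from cell import bot gives the robot as it stands. Calls block until the motion is done:
- bot.move_pose(position, orientation): joint-space move of the TCP to a pose.
- bot.move_linear(position, speed=0.15, rotation=None, until_force=None): straight line of the TCP; rotation=None keeps the orientation; speed is the mean speed in m/s. With until_force (N) it stops when the force on the tool has changed by that much, and returns True; else False.
- bot.goto_joints(angles): joint-space move.
- bot.set_gripper(opening, grasp_force=None): opening from 0.0 (shut) to 1.0 (fully open); grasp_force is the grip in N (None keeps the last); returns when the fingers have stopped.
- bot.wait(seconds).
- bot.solve_ik(position, orientation): joint angles nearest the present ones, or None.
- bot.camera(name): name is "side" or "top"; returns the picture (480x640x3 uint8, red, green, blue); there is no depth.
- bot.calibration(name): a dict with "mtx" (3x3 intrinsics, pixels), "extrinsics" (4x4, takes a point from world to camera coordinates). Camera axes: x right, y down, z forward; pixel columns grow to the right and rows downward; lengths in m; the calibration is good to about 2 mm. A picture is of the moment at which its call begins. calibration takes no time and is no camera call.
A pose or a line that the arm cannot do raises bot.PlanningError and nothing moves.
- bot.close_job(): hands the job in, once; it reports no verdict.
Trained networks look in the newest picture that a camera, given by its name, has taken for a name from the list of things; names that differ only in an ending like _2 or _b are one class to them, and where a whole thing is asked for, a point or a joint stands for the part that bears it (a point fixed in the world has none). Each returns a list of dicts, best first, with "confidence" (0 to 1); they miss things now and then, are a little off and sometimes report something else, mostly with a low value. They report only what shows in the picture. A call takes as long as a camera call.
- bot.search_frame(camera, thing): "bbox" ([left, top, width, height] in pixels, round what is visible of it).
Readings, each from a call of its own:
- bot.read_clock(): time.
- bot.read_joint_positions(): joint angles.
- bot.read_joint_vel(): joint speeds.
- bot.read_joint_efforts(): joint torques, N m.
- bot.read_position(): TCP position.
- bot.read_tool_rot(): TCP orientation.
- bot.read_ft_force(): force on the tool from outside, world axes, zero at the start.
- bot.read_moment(): the same for the moment, N m.
- bot.read_gripper_width(): opening from 0.0 (shut) to 1.0 (fully open).
Only numpy, scipy, OpenCV 4.12 (cv2) and the standard library are available. Lean on these libraries where they do the work, as an engineer would, in place of code of your own. Each camera call takes 0.05 s, during which the arm holds its last target.

### The job

Check the width of the tall round tube mould in the slide gauge: stand it upright on the gauge's white plate between the two jaws, then slide the moving jaw in by its grip tab until the tube is touched by both jaws. Close it gently, so that the jaw stays square and is not cocked on its slider, then let go and leave the tube standing snug between the jaws.

Things in the scene. Friction and masses are not known exactly. Their poses are not given: they have to be found in the camera images.
- tube: Tall plain steel tube mould, open both ends: 48 mm outside diameter, 41 mm bore, 90 mm tall, about 0.15 kg, standing loose on the counter at the robot's left. Origin: centre of its lower end; z up its axis. Beside it, and not wanted, stand a square steel cutter (50 mm wide, 55 tall) and a low steel ring (76 mm diameter, 35 tall); the three may change places.
- gauge: Slide gauge lying fixed on the counter. Origin: centre of its underside; z up, jaw slides along y (+y opens). White plate 160 (x) by 320 (y) mm, top at z 6 mm. Beam along y at x = -50 mm, 24 mm wide. Fixed steel jaw: face at y = -110 mm looking to +y, from the beam to x = +60 mm. Both jaws rise to z 41 mm. Stand the tube near x = +20 mm; the moving jaw can push it to the fixed one.
- grip_tab (a point): Centre of the upright black grip tab on the slider that rides the beam with the moving jaw, 68 mm above the counter. Tab: 24 mm along the gauge's x, 14 mm along its y, from z 40 (slider top) to 85 mm. The point lies 30 mm to the +y side of the moving jaw's face. The slider moves only along the gauge's y, with 2 N friction, and stays where left; jaws start 100 to 125 mm apart.
- jaw: Moving jaw: steel bar parallel to the fixed jaw, 14 mm thick, reaching 110 mm from the beam's centre line. Origin: on that line at counter height, in the plane of its face, which looks to -y; x along the bar. It is held square on the slider by a springy pivot at the origin, 4 N m/rad: pressing on a tube 70 mm out cocks it 1 degree per newton, 10 degrees per 12 mm of overdrive.

How it is judged:
On the way, in this order (a step that is already met when the one before it is completed fails the run):
1. the tube stands upright on the gauge's plate between the two jaws (angle between tube's own z axis and vertical below 0.17 rad and z of tube in the frame of gauge below 0.012 m and x of tube in the frame of gauge between -0.015 and 0.06 m and y of tube in the frame of gauge above -0.092 m and y of tube in the frame of jaw below -0.018 m), for 0.2 s.
2. the moving jaw presses lightly on the tube, which is up against the fixed jaw (contact force between jaw and tube above 0.3 N and y of tube in the frame of gauge below -0.08 m and y of tube in the frame of jaw above -0.03 m), for 0.2 s.
At the end, for the whole second after the job is handed in: The tube stands upright (within 10 degrees) and at rest on the gauge's plate, its axis within the length of the jaws; neither jaw's face is more than 8 mm from the tube's side; the moving jaw is square to within 12 degrees (all of step 1 and y of tube in the frame of gauge below -0.078 m and y of tube in the frame of jaw above -0.032 m and angle between the y axis of jaw and the y axis of gauge, either way round below 0.21 rad and linear speed of tube below 0.02 m/s); the robot touches nothing.
It fails at once if the moving jaw is cocked by more than 12 degrees (angle between the y axis of jaw and the y axis of gauge, either way round above 0.21 rad).
It also fails if it takes over 51 s, if anything falls off the work surface, if the arm or the gripper's body presses on something with over 40 N, if the wrist force passes 120 N, or if a joint passes its speed limit or range.

## Working session

There is one attempt and no reset: what is moved stays moved. The work goes in short steps, each a Python script; the robot and the scene stay as the last script left them, time stands still between calls to the robot, and variables do not carry over. Pictures are saved under pics/ and viewed, and the job is handed in when it is done.

```bash
mkdir -p pics; ls
python3 - <<'E'
from cell import bot
import cv2
for c in ("top","side"):
    im=bot.camera(c); cv2.imwrite(f"pics/{c}0.png",im[:,:,::-1])
    k=bot.calibration(c); print(c,k["mtx"].tolist(),k["extrinsics"].round(4).tolist())
    for t in ("tube","gauge","grip_tab","jaw"):
        print(t,[(r["bbox"],round(r["confidence"],2)) for r in bot.search_frame(c,t)][:4])
print(bot.read_clock(),bot.read_tool_rot(),bot.read_gripper_width())
E
```

```text
pics
top [[610.9653702075867, 0.0, 325.3480204111714], [0.0, 610.9653702075867, 232.75430339807951], [0.0, 0.0, 1.0]] [[-0.0231, -0.9996, 0.013, 0.0403], [-0.9971, 0.0221, -0.0725, 0.5244], [0.0722, -0.0146, -0.9973, 1.1288], [0.0, 0.0, 0.0, 1.0]]
tube [([221.1, 153.0, 30.9, 38.1], 0.58)]
gauge [([292.4, 150.4, 181.0, 116.0], 0.97), ([220.5, 155.1, 31.4, 35.0], 0.44)]
grip_tab [([355.3, 175.2, 35.8, 75.8], 0.94)]
jaw [([371.6, 175.0, 22.0, 63.7], 0.6)]
side [[478.9638105324715, 0.0, 321.36418122349966], [0.0, 478.9638105324715, 234.1186992402], [0.0, 0.0, 1.0]] [[0.9118, -0.4102, -0.0167, -0.4596], [-0.2633, -0.5532, -0.7904, 0.1999], [0.315, 0.7251, -0.6124, 0.6961], [0.0, 0.0, 0.0, 1.0]]
tube [([329.1, 158.2, 25.6, 51.1], 0.84), ([289.7, 225.8, 189.5, 153.0], 0.74)]
gauge [([290.6, 228.1, 189.2, 153.3], 0.74)]
grip_tab [([323.6, 247.8, 80.7, 56.1], 0.94)]
jaw [([345.1, 255.5, 59.5, 38.9], 0.95)]
0.5 [-0.55639677  0.55647083  0.43630448 -0.43634992] 1.0014433743992859
```

Run:
```python
import cv2
a=cv2.imread("pics/top0.png")[120:300,170:490];cv2.imwrite("pics/t0c.png",cv2.resize(a,None,fx=2.5,fy=2.5,interpolation=cv2.INTER_CUBIC))
a=cv2.imread("pics/side0.png")[140:400,220:500];cv2.imwrite("pics/s0c.png",cv2.resize(a,None,fx=2.2,fy=2.2,interpolation=cv2.INTER_CUBIC))
```

```text
(no output)
```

View pics/t0c.png

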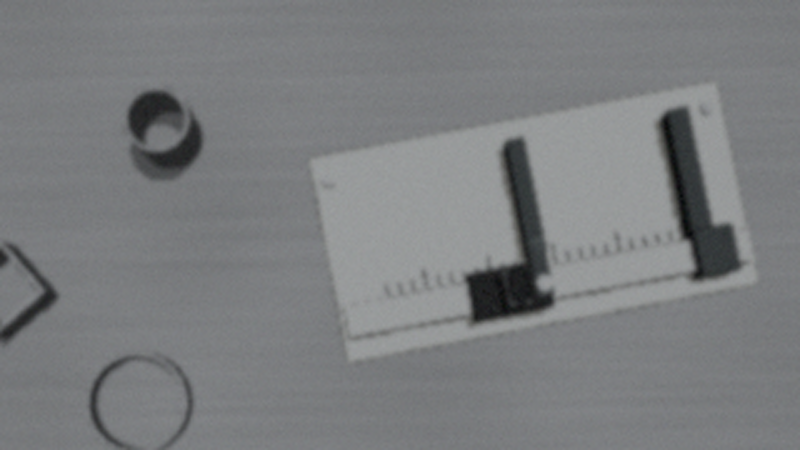

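View pics/s0c.png

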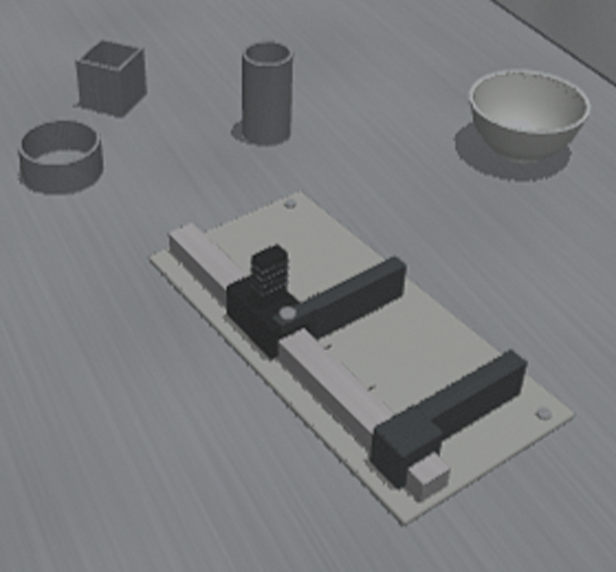

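View pics/top0.png

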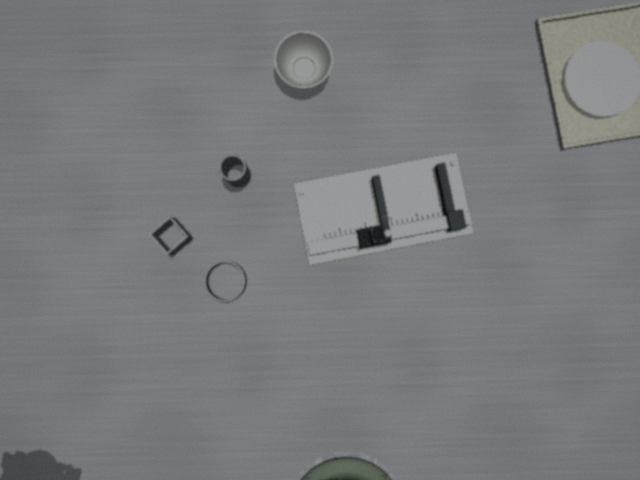

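View pics/side0.png

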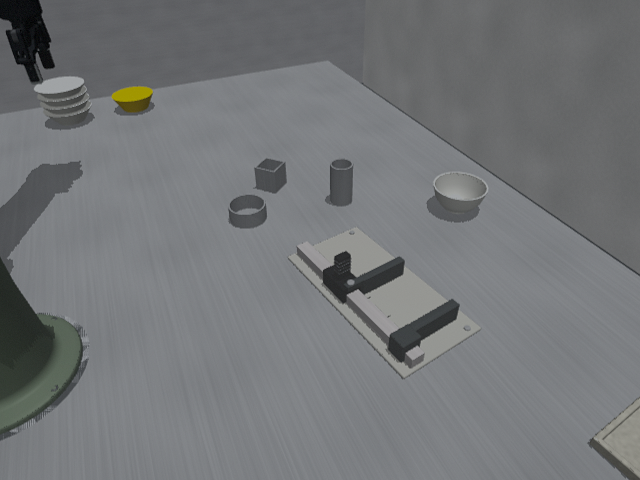

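Tube stands at about (233,170) in top, with the square cutter at (173,237) and the ring at (227,281). The gauge plate's corners are at (295,183), (457,154), (473,233) and (309,264), with the fixed jaw on the right. Next I fit the poses.

```bash
cat > h.py <<'E'
import numpy as np, cv2
from cell import bot
from scipy.optimize import least_squares
from scipy.spatial.transform import Rotation as Ro
def proj(c,P):
    k=bot.calibration(c);E=k["extrinsics"];q=np.atleast_2d(P)@E[:3,:3].T+E[:3,3]
    q=q@k["mtx"].T; return q[:,:2]/q[:,2:]
def G(p,L):
    L=np.atleast_2d(L);c,s=np.cos(p[2]),np.sin(p[2])
    return np.c_[p[0]+c*L[:,0]-s*L[:,1],p[1]+s*L[:,0]+c*L[:,1],L[:,2]]
a=np.linspace(0,2*np.pi,72)
def cyl(x,y,z0=0): return np.vstack([np.c_[x+.024*np.cos(a),y+.024*np.sin(a),0*a+z] for z in (z0,z0+.09)])
def bbox(c,P):
    q=proj(c,P);return np.r_[q.min(0),q.max(0)]
def quat(opendir):  # tool y down, tool x along opendir (horizontal angle)
    x=np.array([np.cos(opendir),np.sin(opendir),0]);y=np.array([0,0,-1.]);
    q=Ro.from_matrix(np.c_[x,y,np.cross(x,y)]).as_quat();return q[[3,0,1,2]]
def fit_tube(obs,z0=0,x0=(.5,.2)):
    r=least_squares(lambda v:np.concatenate([bbox(c,cyl(v[0],v[1],z0))-o for c,o in obs.items()]),x0,loss='soft_l1')
    return r.x,r.fun
E
python3 - <<'E'
from h import *
C=np.array([[.08,.16,.006],[.08,-.16,.006],[-.08,-.16,.006],[-.08,.16,.006]])
o={"top":np.array([[294.8,183.2],[456.8,153.6],[472.8,232.8],[309.2,264.4]]),"side":np.array([[357.7,227.7],[481.4,327.7],[403.2,377.7],[288.2,258.2]])}
for cs in (("top",),("side",),("top","side")):
    r=least_squares(lambda p:np.concatenate([(proj(c,G(p,C))-o[c]).ravel() for c in cs]),[.5,0,.1]);print(cs,r.x,r.fun.round(1))
p=r.x
def lt(b):return np.array([b[0],b[1],b[0]+b[2],b[1]+b[3]])
# tube: side bbox from net, top hand (incl. crop scale): rim top-left
ob={"side":lt([329.1,158.2,25.6,51.1]),"top":np.array([170+126/2.5,120+89/2.5,170+191/2.5,120+168/2.5])}
print(ob)
for k in (["side"],["top"],["side","top"]):
    print(k,*fit_tube({q:ob[q] for q in k}))
t=fit_tube(ob)[0]
# rim centre by hand in top picture
print("proj rim",proj("top",[t[0],t[1],.09]), "base",proj("top",[t[0],t[1],0]))
# tab top corners from search: estimate slider y from jaw end in top: draw
print(Ro.from_quat(np.array(bot.read_tool_rot())[[1,2,3,0]]).as_matrix().round(3))
# overlay
for c in("top","side"):
    im=cv2.imread(f"pics/{c}0.png");
    r0=(120,300,170,490,2.5) if c=="top" else (140,400,220,500,2.2)
    im=cv2.resize(im[r0[0]:r0[1],r0[2]:r0[3]],None,fx=r0[4],fy=r0[4])
    def d(P,col,cl=True):
        q=((proj(c,P)+.5-[r0[2],r0[0]])*r0[4]).astype(np.int32);cv2.polylines(im,[q],cl,col,1)
    d(G(p,C),(0,255,0))
    y=cyl(*t);d(y[:72],(0,0,255));d(y[72:],(0,0,255))
    d(G(p,[[-.038,-.11,.041],[.06,-.11,.041]]),(255,0,0),False)
    for yy in (-.01,0,.01):
        d(G(p,[[-.038,yy,.041],[.06,yy,.041]]),(0,255,255),False)
        d(G(p,[[sx*.012-.05,yy+.03+sy*.007,.085] for sx,sy in((1,1),(1,-1),(-1,-1),(-1,1))]),(255,0,255))
    cv2.imwrite(f"pics/{c}_ov.png",im)
E
```

```text
('top',) [ 0.57048855 -0.08401664  0.16309171] [-1.3 -0.6  0.4 -1.2  1.2  1.1 -0.3  0.6]
('side',) [ 0.56731808 -0.08542227  0.16505925] [-0.8 -1.3  1.   0.8  0.4  0.8 -0.9 -1.9]
('top', 'side') [ 0.56895842 -0.08446575  0.16330049] [-1.1  0.2  0.7 -0.5  1.5  1.9 -0.1  1.5 -0.1 -1.8  1.4  0.2  0.8 -0.2
 -0.2 -2.6]
{'side': array([329.1, 158.2, 354.7, 209.3]), 'top': array([220.4, 155.6, 246.4, 187.2])}
['side'] [0.63427299 0.1839454 ] [ 0.9999519   1.32205305 -0.98970917 -0.84772144]
['top'] [0.63899367 0.19234054] [-2.06967206 -1.1685039   4.57794252  1.3967023 ]
['side', 'top'] [0.63772411 0.18963907] [ 1.35029496 -0.23534136 -0.76503469 -2.63002152 -0.53323845 -0.49251754
  5.99728376  2.02437794]
proj rim [[233.43775157 168.49235504]] base [[239.86830172 176.8145562 ]]
[[ 0.238  0.    -0.971]
 [ 0.971 -0.     0.238]
 [-0.    -1.    -0.   ]]
```

View pics/top_ov.png

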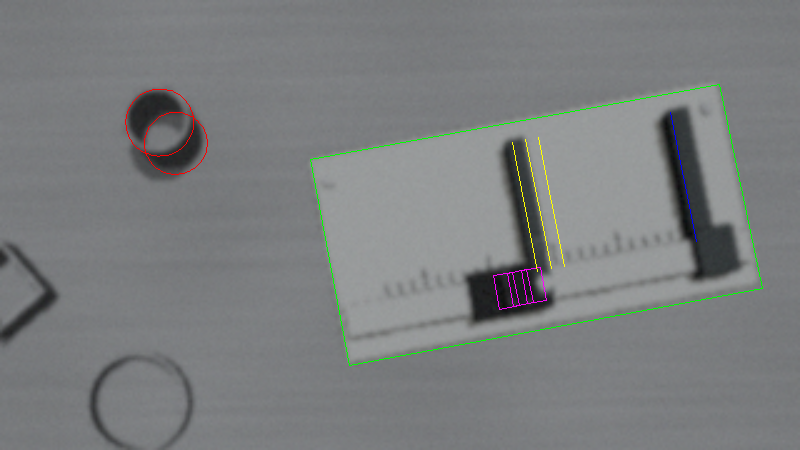

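View pics/side_ov.png

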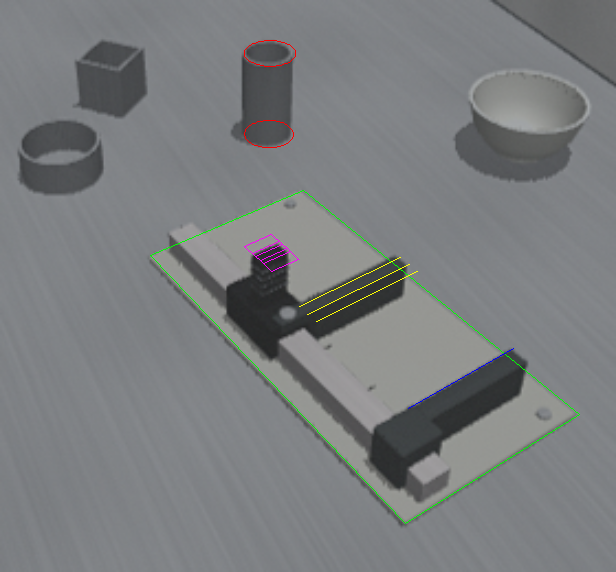

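Run:
```python
from h import *
s=np.array([329.1,158.2,354.7,209.3])
for t in ([220.6,155.6,251.5,187.5],[221.1,155.6,251.5,189]):
    t=np.array(t);print(fit_tube({"top":t}),fit_tube({"top":t,"side":s}))
# rim in top crop: centre approx (160,122)
```

```text
(array([0.63870721, 0.18967578]), array([-0.75994078, -1.03946662,  0.87068752,  1.21569539])) (array([0.63760076, 0.18901231]), array([-0.37779258, -0.43099791,  1.22529781,  1.7813551 ,  1.42565407,
       -0.09097776, -0.67780188, -2.46443386]))
(array([0.63744112, 0.18916814]), array([-0.96501411, -0.34032729,  1.14518861,  0.36574344])) (array([0.63705463, 0.18838788]), array([-0.52109477, -0.13404074,  1.55531349,  0.55730293,  1.31307297,
        0.09638297, -0.77541309, -2.25023995]))
```

```bash
cat >> h.py <<'E'
p=np.array([.569,-.0845,.1633]); Q=quat(p[2]+np.pi/2)
E
python3 - <<'E'
from h import *
T=np.array([.6365,.188])
for P in ([*T,.18],[*T,.047],[*G(p,[.018,-.06,.2])[0]],[*G(p,[-.05,.03,.049])[0]]): print(P,bot.solve_ik(P,Q))
bot.move_pose([*T,.16],Q)
im=bot.camera("side");cv2.imwrite("pics/s1.png",im[60:300,180:500,::-1].repeat(2,0).repeat(2,1))
print(bot.move_linear([*T,.047],speed=.1,until_force=8),bot.read_position())
bot.set_gripper(0.0,30);print(bot.read_gripper_width(),bot.read_position(),bot.read_clock())
bot.move_linear([*T,.19],speed=.12);print(bot.read_gripper_width(),bot.read_ft_force(),bot.read_clock())
for c in("side","top"):
    im=bot.camera(c);cv2.imwrite(f"pics/{c}2.png",im[:,:,::-1])
E
```

```text
[np.float64(0.6365), np.float64(0.188), 0.18] [0.17607461 0.57157231 0.06147124 1.06069525 0.         0.01277461]
[np.float64(0.6365), np.float64(0.188), 0.047] [ 0.17607461  0.69074121 -0.08920653  0.79084859  0.          0.01277461]
[np.float64(0.596515041853379), np.float64(-0.1407754162295296), np.float64(0.2)] [-0.35213113  0.46317884 -0.06676191  1.04085557  0.         -0.51543113]
[np.float64(0.5147879365624959), np.float64(-0.06302787439846648), np.float64(0.049)] [-0.26422081  0.46934643 -0.50650996  0.59493994  0.         -0.42752081]
False [0.63715142 0.18811456 0.04780062]
0.5451216801238034 [0.63680902 0.18823575 0.04754956] 4.475
0.5412347860034517 [ 0.5119892   0.30339431 -1.07220946] 5.8167
```

View pics/side2.png

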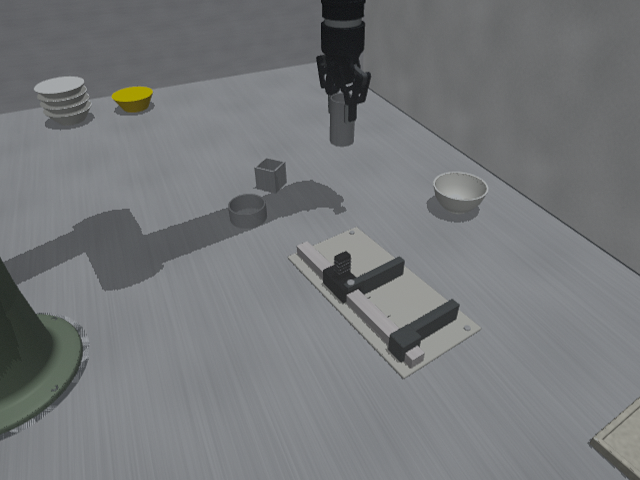

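The tube is held upright at (342,120) in the side view, clear of the counter. Next I place it.

Run:
```python
from h import *
t=G(p,[.018,-.06,0])[0][:2]
bot.move_pose([*t,.19],Q)
bot.move_linear([*t,.066],speed=.1)
print(bot.read_position(), bot.read_clock())
for c in("side","top"):
    im=bot.camera(c);cv2.imwrite(f"pics/{c}3.png",im[:,:,::-1])
print(bot.move_linear([*t,.050],speed=.02,until_force=3),bot.read_position(),bot.read_ft_force())
im=cv2.imread("pics/side3.png")[140:400,220:500];cv2.imwrite("pics/s3c.png",cv2.resize(im,None,fx=2.2,fy=2.2))
```

```text
[ 0.59712977 -0.14099193  0.06676854] 8.5583
True [ 0.59616391 -0.14032356  0.05316379] [-0.24068166  1.82367738  3.21422889]
```

View pics/s3c.png

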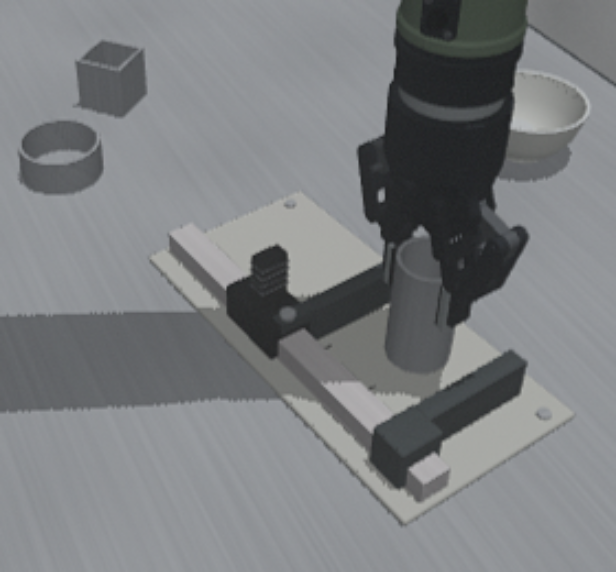

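The tube is between the jaws, and contact came at the height I expected. Now I release, retreat and look.

Run:
```python
from h import *
t=G(p,[.018,-.06,0])[0][:2]
bot.set_gripper(0.85)
x=bot.read_position()
bot.move_linear([x[0],x[1],.17],speed=.1)
tp=G(p,[-.05,.06,0])[0][:2]
bot.move_pose([*G(p,[-.12,.14,0])[0][:2],.25],Q)
for c in("side","top"):
    im=bot.camera(c);cv2.imwrite(f"pics/{c}4.png",im[:,:,::-1])
    for th in("tube","grip_tab","jaw","gauge"):print(c,th,[(r["bbox"],round(r["confidence"],2)) for r in bot.search_frame(c,th)][:3])
    k=(140,400,220,500,2.2) if c=="side" else (120,300,170,490,2.5)
    cv2.imwrite(f"pics/{c}4c.png",cv2.resize(im[k[0]:k[1],k[2]:k[3],::-1],None,fx=k[4],fy=k[4],interpolation=cv2.INTER_CUBIC))
print(bot.read_clock())
```

```text
side tube [([394.6, 253.9, 34.6, 62.1], 0.75)]
side grip_tab [([325.7, 248.9, 69.8, 55.3], 0.62)]
side jaw [([346.8, 256.8, 51.5, 36.9], 0.64)]
side gauge [([290.6, 226.4, 187.0, 154.7], 0.84)]
top tube [([396.1, 172.2, 39.8, 33.0], 0.8)]
top grip_tab [([357.4, 174.0, 35.7, 67.6], 0.86)]
top jaw [([372.3, 173.0, 18.0, 63.0], 0.85)]
top gauge [([292.4, 152.9, 182.2, 96.7], 0.84)]
12.475
```

View pics/side4c.png

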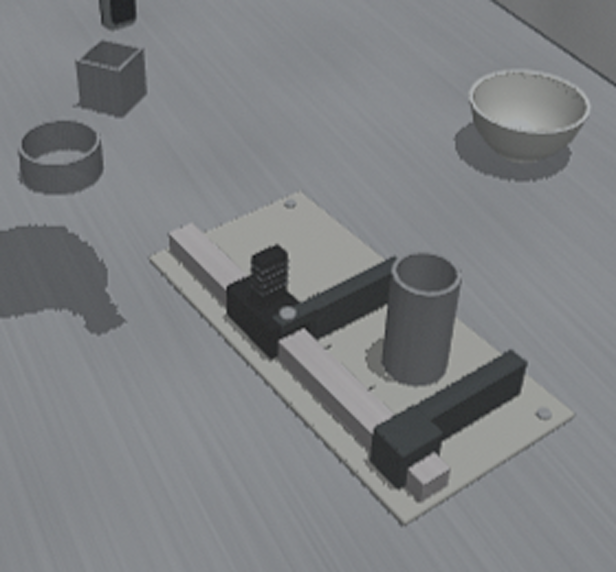

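View pics/top4c.png

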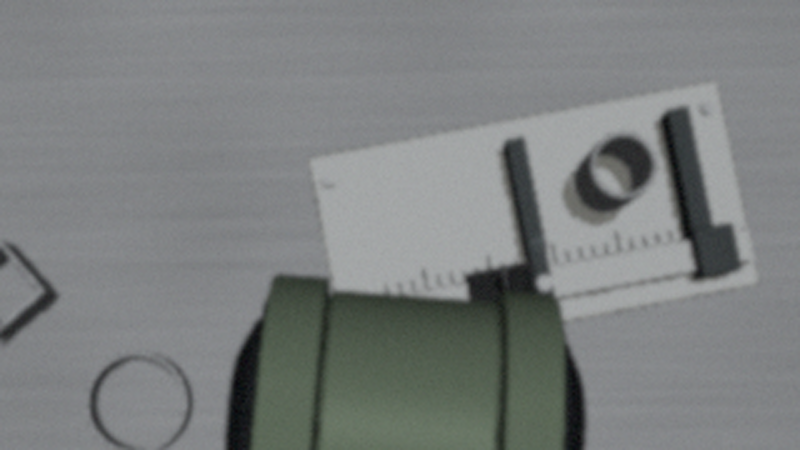

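The tube stands upright between the jaws, at about (420,320) in the side crop. The tab matches my overlay for a jaw at y≈0. Now I grip the tab.

Run:
```python
from h import *
P=lambda y,z:G(p,[-.05,y,z])[0]
bot.set_gripper(0.65)
bot.move_pose(P(.03,.14),Q)
print(bot.move_linear(P(.03,.056),speed=.08,until_force=6),bot.read_position())
f0=bot.read_ft_force()
bot.set_gripper(0.0,25)
print(bot.read_gripper_width(),f0,bot.read_ft_force(),bot.read_clock())
for c in("side","top"):
    im=bot.camera(c)
    k=(140,400,220,500,2.2) if c=="side" else (120,300,170,490,2.5)
    cv2.imwrite(f"pics/{c}5c.png",cv2.resize(im[k[0]:k[1],k[2]:k[3],::-1],None,fx=k[4],fy=k[4],interpolation=cv2.INTER_CUBIC))
```

```text
False [ 0.5152441  -0.06312747  0.05646878]
0.1583560703294673 [-0.00524933  0.06505754 -0.20817409] [-1.03750746 -0.58450145  3.49038773] 15.15
```

View pics/side5c.png

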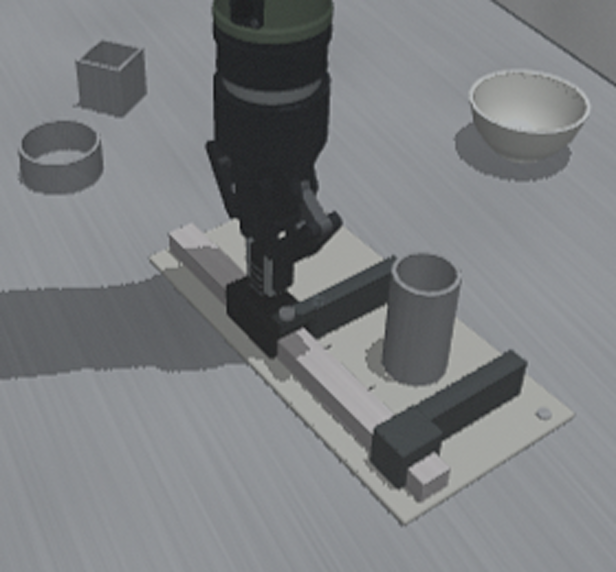

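The tab is gripped: the fingers stopped about 13 mm apart. Now I slide slowly, watching the force.

Run:
```python
from h import *
P=lambda y,z:G(p,[-.05,y,z])[0]
u=np.array([-np.sin(p[2]),np.cos(p[2]),0])
def rep(s):
    x=np.array(bot.read_position())-[p[0],p[1],0];f=np.array(bot.read_ft_force())
    print(s,"y %.4f"%(x@u),"Fy %.2f"%(f@u),f.round(1),round(bot.read_clock(),2))
rep("start")
for y in (.015,-.002):
    print(bot.move_linear(P(y,.056),speed=.03,until_force=10)); rep(y)
for y in (-.010,-.018,-.024):
    print(bot.move_linear(P(y,.056),speed=.02,until_force=5)); rep(y)
for c in("side","top"):
    im=bot.camera(c)
    k=(140,400,220,500,2.2) if c=="side" else (120,300,170,490,2.5)
    cv2.imwrite(f"pics/{c}6c.png",cv2.resize(im[k[0]:k[1],k[2]:k[3],::-1],None,fx=k[4],fy=k[4],interpolation=cv2.INTER_CUBIC))
```

```text
start y 0.0298 Fy -0.42 [-1.1 -0.6  4.8] 15.25
False
0.015 y 0.0150 Fy 0.10 [-2.2 -0.3  4.4] 15.9
False
-0.002 y -0.0020 Fy 0.68 [0.6 0.8 5. ] 16.62
False
-0.01 y -0.0096 Fy 1.59 [-0.6  1.5  4.6] 17.17
False
-0.018 y -0.0176 Fy 2.43 [-0.9  2.3  5.2] 17.72
False
-0.024 y -0.0237 Fy 1.37 [0.1 1.4 5.7] 18.17
```

View pics/side6c.png

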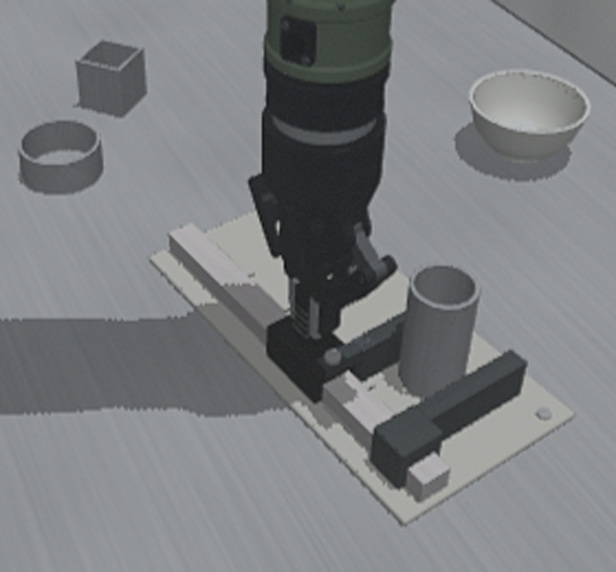

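View pics/top6c.png

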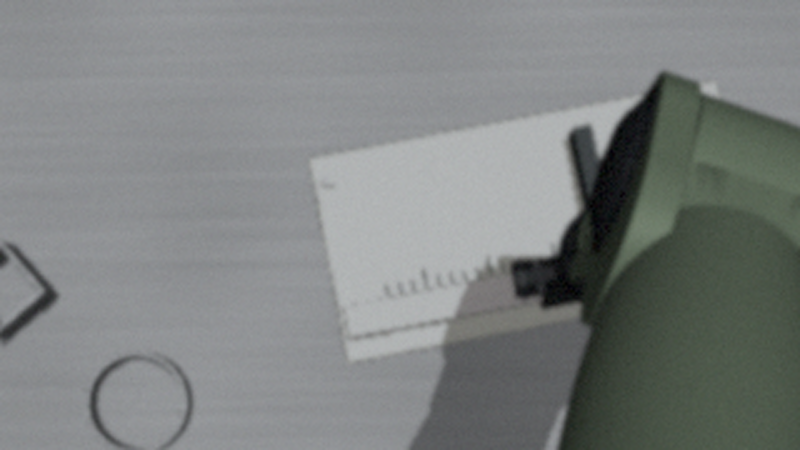

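The tube has been pushed along upright and there is still a small gap to the fixed jaw. I continue in small steps.

```bash
cat >> h.py <<'E'
u=np.array([-np.sin(p[2]),np.cos(p[2]),0])
def rep(s):
    f=np.mean([bot.read_ft_force() for _ in range(5)],0)
    x=np.array(bot.read_position())-[p[0],p[1],0]
    print(s,"y %.4f"%(x@u),"Fy %.2f"%(f@u),f.round(1),round(bot.read_clock(),2)); return f@u
def snap(n):
  for c in("side","top"):
    im=bot.camera(c)
    k=(140,400,220,500,2.2) if c=="side" else (120,300,170,490,2.5)
    cv2.imwrite(f"pics/{c}{n}c.png",cv2.resize(im[k[0]:k[1],k[2]:k[3],::-1],None,fx=k[4],fy=k[4],interpolation=cv2.INTER_CUBIC))
E
python3 - <<'E'
from h import *
P=lambda y,z:G(p,[-.05,y,z])[0]
y=-.024
while y>-.0345:
    y-=.0015
    h=bot.move_linear(P(y,.056),speed=.01,until_force=4)
    F=rep((round(y,4),h))
    if h or F>4.5: break
snap(7)
E
```

```text
(-0.0255, False) y -0.0250 Fy 2.49 [-0.1  2.5  5.3] 18.57
(-0.027, False) y -0.0264 Fy 1.97 [0.1 2.  6.3] 18.87
(-0.0285, False) y -0.0280 Fy 2.55 [1.  2.8 5.7] 19.17
(-0.03, False) y -0.0295 Fy 2.26 [-0.1  2.3  5. ] 19.47
(-0.0315, False) y -0.0310 Fy 2.24 [0.5 2.3 5.7] 19.77
(-0.033, False) y -0.0325 Fy 2.57 [-0.2  2.6  6.3] 20.07
(-0.0345, False) y -0.0339 Fy 2.59 [-0.3  2.6  5.8] 20.37
```

View pics/side7c.png

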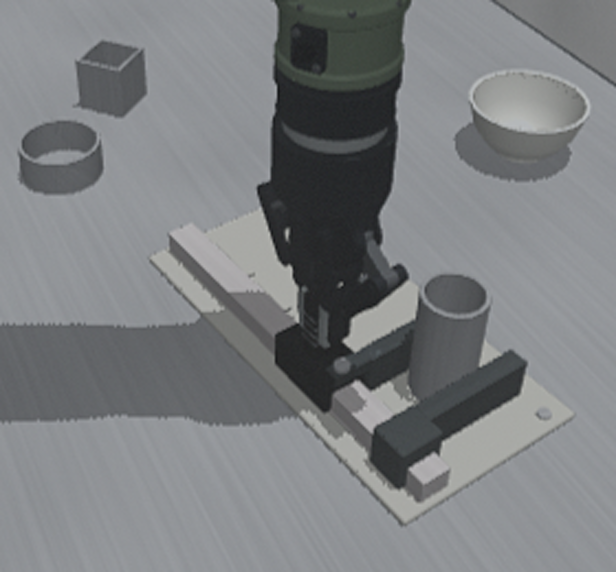

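View pics/top7c.png

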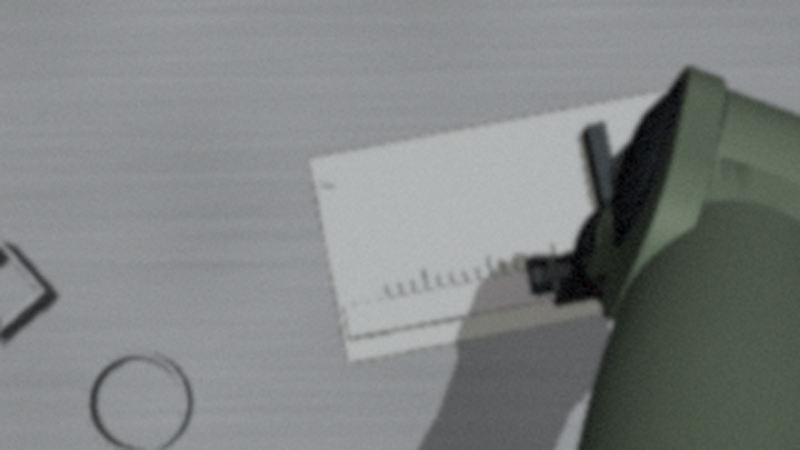

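Run:
```python
from h import *
P=lambda y,z:G(p,[-.05,y,z])[0]
y=-.0345
while y>-.0435:
    y-=.001
    h=bot.move_linear(P(y,.056),speed=.01,until_force=3.5)
    F=rep((round(y,4),h))
    if h or F>4.2: break
snap(8)
r=bot.search_frame("side","tube");print(r)
if r:
    b=r[0]["bbox"];v,res=fit_tube({"side":np.array([b[0],b[1],b[0]+b[2],b[1]+b[3]])},.006,(.6,-.15))
    d=v-p[:2];print(d@[np.cos(p[2]),np.sin(p[2])],d@u[:2],res)
```

```text
(-0.0355, False) y -0.0348 Fy 2.29 [0.  2.3 5.4] 20.72
(-0.0365, False) y -0.0355 Fy 3.07 [0.  3.1 5.5] 20.97
(-0.0375, False) y -0.0363 Fy 4.23 [-0.2  4.3  5.5] 21.22
[{'bbox': [404.1, 262.6, 39.7, 63.1], 'confidence': 0.76}]
0.01925598817208187 -0.08513558227967583 [ 0.61180762 -0.53357202 -0.54708666  0.51447049]
```

View pics/side8c.png

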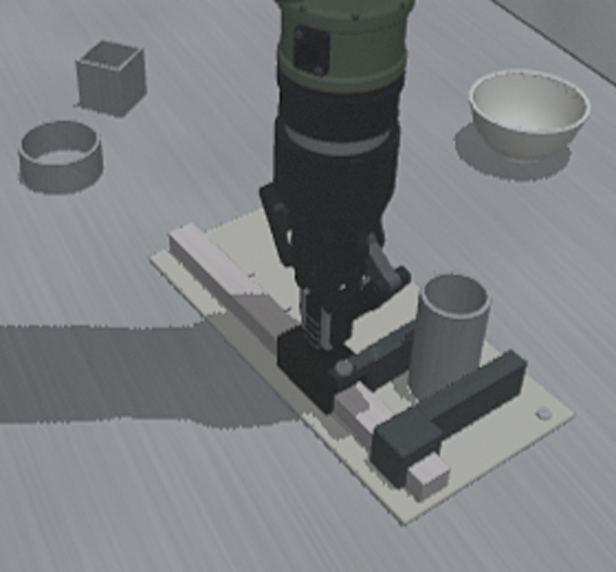

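The force rose from 2.3 N to 4.2 N while the tube stopped moving, and the fit puts the tube at y≈-0.085. It is against the fixed jaw with about 2 N of net squeeze. Hold, release, retreat.

Run:
```python
from h import *
bot.wait(0.6); rep("hold")
bot.set_gripper(0.5)
x=np.array(bot.read_position());x[2]=.17
bot.move_linear(x,speed=.08)
bot.move_pose([.35,.25,.3],Q)
rep("clear");snap(9)
for c in("side","top"):
    r=bot.search_frame(c,"tube");b=r[0]["bbox"];print(c,r[0])
    v,res=fit_tube({c:np.array([b[0],b[1],b[0]+b[2],b[1]+b[3]])},.006,(.6,-.15))
    d=v-p[:2];print(d@[np.cos(p[2]),np.sin(p[2])],d@u[:2],res)
```

```text
hold y -0.0363 Fy 4.64 [-0.2  4.7  6.2] 21.97
clear y 0.3651 Fy 0.53 [-0.5  0.4  0.2] 25.54
side {'bbox': [405.8, 266.5, 37.9, 54.3], 'confidence': 0.8}
0.025516925760652214 -0.0801561575872174 [-0.20666865 -7.73440729  0.1860813   1.6764006 ]
top {'bbox': [417.9, 169.2, 30.7, 36.5], 'confidence': 0.85}
0.018095517670289153 -0.08883162880713467 [-2.78067781  1.46271109  1.75810852 -1.97179785]
```

View pics/side9c.png

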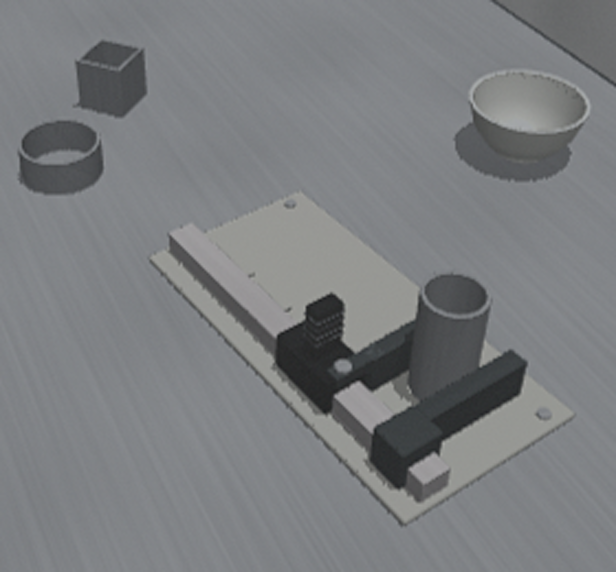

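View pics/top9c.png

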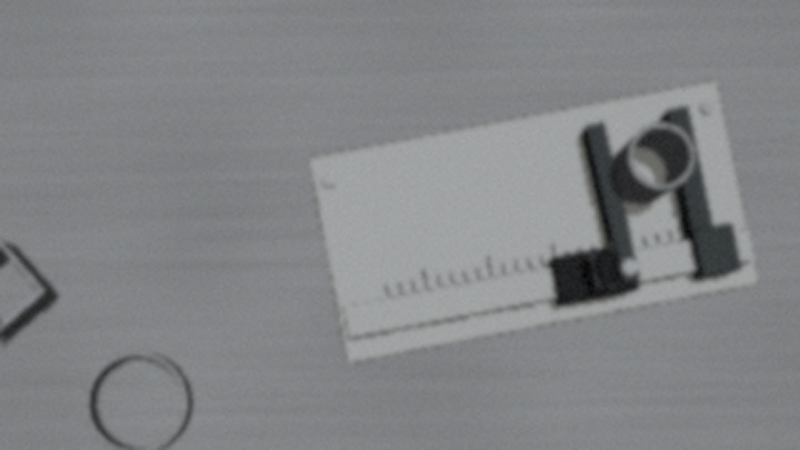

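```bash
python3 -c "
from cell import bot
bot.close_job()"
```

```text
the job is handed in; nothing more can be done
```

The tube is standing upright on the white plate, snug between both jaws, and the job is handed in after about 26 s of the 51 s.

- **What I did:** I placed the tube between the jaws and released it. Then I gripped the tab, slid the jaw in slowly until the tube stopped moving, held for 0.6 s, let go and moved clear.
- **Closing force:** It rose from a steady 2.3–2.6 N to about 4.2–4.6 N, which is roughly 2 N on the tube. At 1 degree per newton, the jaw should be cocked by about 2 degrees.
- **Last pictures:** Both views, taken after release, show the tube upright, the jaws looking parallel and the gripper well clear. The tube looks unmoved since the hold.
- **Check that disagreed:** Tube y in the gauge frame should be about -0.086 m. The fit during the hold gave -0.085 m. After release, the side view gave -0.080 m, from a detection box cut about 8 pixels short at the bottom, and the top view gave -0.089 m. I relied on the hold fit and the pictures. Contact with the fixed jaw is inferred from the force rise and the tube stopping.

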